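# Counterpoise a steel block on a double-pan trip balance

## Task

Weigh the steel block: slip the large brass slotted mass onto the stem of the balance's empty pan, its slot home round the stem and lying flat on the carrier foot, then push the sliding poise along the front rail until the beam floats level with the pointer still on the green mark. The pivots are delicate, so slide the mass in and set it down gently, move the poise by light, slow fingertip nudges with the fingers shut (never pinch it or lean on the beam), leave the other masses, the rider hook, the forceps and the block alone, and let go of everything at the end.

Things in the scene. Friction and masses are not known exactly. Their poses are not given: they have to be found in the camera images.
- balance: Double-pan trip balance: fixed grey-green casting 110 mm deep (x), 300 mm long (y). Origin: centre of its underside. x points from the front rail (robot's side) to the back, y to the load pan. Beam pivot: along x, 85 mm up. Pan centres 105 mm to +y (load pan, with the block) and -y (weight pan, with a stem). A pointer and scale plate stand at the centre, up to 240 mm high.
- beam_pivot (a point): Centre of the moving beam, on its pivot axis; the beam carries both pans, stem, front rail and poise. The pans are 124 mm wide discs kept level by a linkage; at beam level their tops are 117 mm above the bench, and each rises or sinks 12.5 mm at the beam's stops.
- beam (a joint): Tilt, rad: 0 level, -0.12 stop with load pan low (the start), +0.12 stop with weight pan low. When loads nearly balance it floats between the stops like a weak damped spring: about 0.0085 rad per mm of poise, so a 28 mm span; settles within 1.5 s. A finger on the poise tips it and shifts the tab 2 to 5 mm: back off 15 mm, then read. Level enough: within 0.02 and still.
- poise (a joint): Poise on its rail, m: 0 = end stop on the load pan's side, 0.1 = end stop on the weight pan's side. Larger adds weight to the weight pan's side, about 1 g per mm. It drags with about 1.5 N plus 20 N per m/s and stays where it is left.
- poise_tab (a point): Centre of the brass push tab on the poise: upright block 12 mm wide along the rail, 14 mm across it, 36 mm high, 105 mm above the bench at beam level (it rises or sinks up to 6 mm as the beam tilts). It goes along the balance's -y as the poise value grows, 100 mm in front (-x) of the balance's centre. 18 mm below this point begins the poise's body (16 mm along the rail), 25 mm below it the rail.
- carrier_foot (a point): Centre of the top of the carrier foot on the weight pan: brass disc 40 mm wide, 8 mm high, where the slotted mass rests. A steel stem 6 mm thick rises from it; a brass knob 16 mm wide tops the stem, from 45 to 57 mm above this point, so a slotted mass goes in sideways below the knob. Axes as the balance's; stays level.
- brass_center (a point): Centre (half-way up) of the large brass slotted mass: disc 54 mm wide, 20 mm thick, 0.34 kg, lying flat on the bench, the largest brass disc there. Its slot, 9.5 mm wide (mouth eased to 15 mm), runs from the centre to the rim along its own +x and ends 4 mm beyond the centre on the -x side: with the stem against the slot's end, the mass is 1 mm off centre.
- brass_mass: The same mass; origin at the centre of its underside.
- block_center (a point): Centre of the steel block, 50 x 40 x 25 mm, lying on the load pan. Its mass is unknown, 30 to 80 g more than the large brass mass. Leave it.
- load_pan_top (a point): Centre of the load pan's upper face.
- pointer_tip (a point): Red tip of the beam's pointer, 142 mm above the pivot; it swings along the balance's y: to +y as the load pan sinks, to -y as the weight pan sinks.
- level_mark (a point): Fixed point where the pointer's tip stands when the beam is level, above the 6 mm wide green band of the white scale plate.
- small_center (a point): Centre of the small brass slotted mass, 38 mm wide, 12 mm thick, on the bench: a bystander.
- iron_center (a point): Centre of the dark iron slotted mass, 54 mm wide, 14 mm thick, on the bench: a bystander.
- rider: Aluminium rider hook of 5 mm wire, about 50 mm long, lying on the bench: a bystander.
- forceps: Brass forceps, 110 mm long, 4 mm thick, lying on the bench: a bystander.
Things that resemble listed ones, but are neither listed nor needed, are in the scene too. What is shaped like the brass_mass but pink or turquoise is not meant.

How it is judged (in metres and radians):
On the way, in this order (a step that is already met when the one before it is completed fails the run):
1. the large brass mass lies flat on the carrier foot with its slot home round the stem, let go (horizontal distance between brass_center and carrier_foot below 0.004 m and z of brass_center in the frame of carrier_foot between 0.008 and 0.0125 m and angle between brass_center's own z axis and vertical below 0.06 rad and contact force between the fingers and brass_mass below 0.05 N), for 0.2 s.
2. the beam floats level, untouched (value of joint beam between -0.02 and 0.02 rad and velocity of joint beam between -0.05 and 0.05 rad/s and contact force between each of the arm, the fingers and beam below 0.05 N and contact force between each of the arm, the fingers and brass_mass below 0.05 N), for 0.5 s.
At the end, for the whole second after the job is handed in: The large brass mass rests flat on the carrier foot (centre within 4 mm of the stem's axis, height within 2 mm), the block is still on the load pan, and the beam floats still and level within 0.02 rad, touched by nothing of the robot (all of step 2 and horizontal distance between brass_center and carrier_foot below 0.004 m and z of brass_center in the frame of carrier_foot between 0.008 and 0.0125 m and angle between brass_center's own z axis and vertical below 0.06 rad and distance between block_center and load_pan_top below 0.035 m).
It fails at once if the robot touches the balance's beam, pans or poise with more than 8 N (contact force between any of the arm, the fingers and beam above 8 N).
It fails at once if the brass mass is pushed or dropped on the pan or stem with more than 15 N (contact force between brass_mass and beam above 15 N).
It fails at once if the steel block is shifted off its place on the load pan (distance between block_center and load_pan_top above 0.035 m).
It fails at once if another mass, the rider hook or the forceps is disturbed by more than 15 mm (distance of any of small_center, iron_center, rider, forceps from where it was at the start of the episode above 0.015 m).
It also fails if it takes over 72 s, if anything falls off the work surface, if the arm or the gripper's body presses on something with over 40 N, if the wrist force passes 120 N, or if a joint passes its speed limit or range.

## Robot

A 6-joint arm with a two-finger parallel gripper is mounted at the origin on the work surface. World frame = base frame: x ahead of the robot, y to its left, z up, the work surface at z = 0. Lengths are in m, angles in degrees, forces in N, time in s.
With the tool pointing down it reaches from about 0.4 to 0.825 m from the base axis. Payload 7 kg.
Tool frame: the origin (TCP) lies midway between the tips of the shut fingers; the grasp point (between the pads) lies hold_point_z behind it (hold_point_z is the distance from the TCP to the grasp point, in m); z points along the fingers, y is the line along which they close (so a half turn about z gives the same grasp; the last joint's range is limited). The gripper opens to 88 mm and grips with 3 to 60 N. Pads are 19 mm wide; open, the fingers measure 130 mm over their backs; the gripper's body (78 mm by 193 mm) begins 47 mm behind the grasp point.
Start: joints at [-56.201, 20.546, 0.682, 0, -70.136, -16.507], TCP at [0.201, -0.644, 0.227] pointing down, gripper open.
Joint ranges: [-176.03, 176.03], [-82.01, 121.73], [-58.28, 71.71], [-173.87, 95.51], [-174.79, -0.11], [-173.66, 173.66]. Speed limits (degrees/s): [136.94, 136.94, 172.46, 180, 180, 180].

## Interface

Orientations are given as [roll, pitch, yaw] about the fixed x, y, z axes, in that order (R = Rz(yaw) Ry(pitch) Rx(roll)).
In Python, from plant import * gives the robot as it stands.
- The arm moves only by the tool step_arm, never from a script. Its argument "steps" is a list that holds one entry, the list of rows, each a list of 6 numbers: the shift along the tool's x, y, z scaled (see below), then the turn, a rotation vector about the tool's x, y, z scaled (see below). In form: [[[tx, ty, tz, wx, wy, wz], ...]]. A call has 1 to 20 rows; each row is the pose to reach, as a shift and turn from the pose commanded when the call began, along the tool's axes at that moment; what a row does not reach only later rows make up. The controller multiplies each number of a shift by 100 mm and each number of a turn by 0.5 rad. A row lasts 1/10 s, in which the tool goes at most 50 mm and 8.59 degrees, less where a joint would pass 70% of its speed; a pose out of reach is approached as far as the arm can. A call with a number of a shift or a turn outside -1 to 1 is refused whole. A call with a gripper value outside its range is refused whole. "jaw" is the closure in counts, from 0 (fully open) to 255 (shut), set as the call begins (left out, the last holds). The fingers move at their own pace and stop on an object; the grip force is fixed at half the most. Time passes only in rows, so rows that repeat a pose let the fingers close. It gives the time, the measured TCP pose, the force, the opening and the grip force at its end, in the units of the state.
- get_obs(): the state, without advancing time (a new reading comes with each control period).
- snapshot(name): name is "side" or "top"; returns (picture, depth): 480x640x3 uint8, red, green, blue; 480x640 float32, m along the optical axis (not along the pixel's ray), 0 where there is no reading.
- calibration(name): a dict with "mtx" (3x3 intrinsics, pixels), "dist" ([k1, k2, p1, p2, k3] as OpenCV has them; the pictures are not rectified), "rvec" (rotation vector, rad) and "tvec" (3), from world to camera coordinates, as OpenCV has them. Camera axes: x right, y down, z forward; pixel columns grow to the right and rows downward; lengths in m; the calibration is good to about 2 mm. A picture is of the moment at which its call begins. calibration takes no time and is no camera call.
- close_job(): hands the job in; it is judged then, once.
The state is a dict: "clock": time; "joint_pos": joint angles; "qvel": joint speeds; "tau": joint torques, N m; "tool_pos": TCP position; "orientation": TCP orientation; "force": force on the tool from outside, world axes, zero at the start; "moment": the same for the moment, N m; "opening": finger opening in m; "gripper_force": force on a finger pad.
Only numpy, scipy, OpenCV 4.12 (cv2) and the standard library are available. Lean on these libraries where they do the work, as an engineer would, in place of code of your own. Each camera call takes 0.05 s, during which the arm holds its last target. There are 200 camera calls.

## Working session

There is one attempt and no reset: what is moved stays moved. The work goes in short steps, Python scripts to look and compute and a tool call to move; the robot and the scene stay as the last step left them, time stands still between calls to the robot, and variables do not carry over. Pictures are saved under pics/ and viewed, at most 11 in all, crops included, and the job is handed in when it is done.

Besides the shell and the picture viewer there is one more tool, called as name([rows], argument=value, ...), one row to a line, values as JSON. step_arm: Moves the arm, as the interface text tells. Its arguments: {"type":"object","properties":{"steps":{"type":"array","items":{"type":"array","items":{"type":"array","items":{"type":"number","minimum":-1,"maximum":1}}}},"jaw":{"type":"number"}},"required":["steps"]}

```bash
mkdir -p pics; ls
cat > h.py <<'E'
from plant import *
import numpy as np, cv2
def cam(n):
    c=calibration(n); K=np.array(c["mtx"],float); d=np.array(c["dist"],float)
    R=cv2.Rodrigues(np.array(c["rvec"],float))[0]; t=np.array(c["tvec"],float).ravel()
    return K,d,R,t
def ray(n,uv):
    K,d,R,t=cam(n); p=cv2.undistortPoints(np.array(uv,float).reshape(-1,1,2),K,d).reshape(-1,2)
    v=np.c_[p,np.ones(len(p))]; return -R.T@t, v@R
def onz(n,uv,z):
    o,v=ray(n,uv); return o+v*((z-o[2])/v[:,2])[:,None]
def pts(n,uv,depth):
    uv=np.array(uv,int).reshape(-1,2); K,d,R,t=cam(n); o,v=ray(n,uv)
    return o+v*depth[uv[:,1],uv[:,0]][:,None]
def save(name,img): cv2.imwrite('pics/'+name,cv2.cvtColor(img,cv2.COLOR_RGB2BGR))
E
python3 - <<'E'
from h import *
for n in("side","top"):
    im,d=snapshot(n); save(n+'0.png',im); np.save(n+'0.npy',d); print(n,ray(n,[[320,240]]))
o=get_obs();print({k:np.round(v,3) for k,v in o.items()})
try: print(hold_point_z)
except Exception as e: print(e)
E
```

```text
pics
side (array([-0.03263928,  0.52019244,  0.59968406]), array([[ 0.59565455, -0.62003058, -0.51073753]]))
top (array([0.34809159, 0.00491135, 1.13364331]), array([[ 0.12463046, -0.01031079, -0.99226632]]))
{'clock': np.float64(0.1), 'joint_pos': array([-5.6203e+01,  2.0589e+01,  6.4100e-01, -1.6000e-02, -7.0136e+01,
       -1.6508e+01]), 'qvel': array([ 0.01 , -0.027,  0.13 ,  0.083, -0.03 ,  0.032]), 'tau': array([-2.0000e-03, -5.8416e+01,  2.9375e+01,  7.0160e+00,  1.0000e-02,
       -0.0000e+00]), 'tool_pos': array([ 0.2  , -0.644,  0.226]), 'orientation': array([ 1.79915e+02, -9.00000e-03, -1.62716e+02]), 'force': array([-0.291,  0.249, -0.041]), 'moment': array([-0.009, -0.04 , -0.002]), 'gripper_force': np.float64(0.0), 'opening': np.float64(0.088)}
0.0188
```

View pics/top0.png

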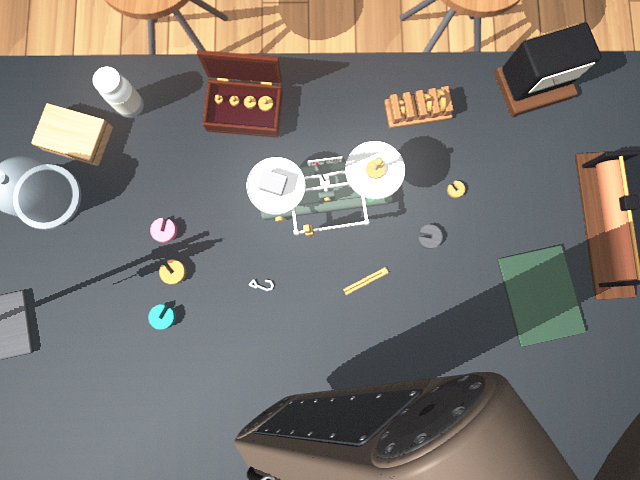

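View pics/side0.png

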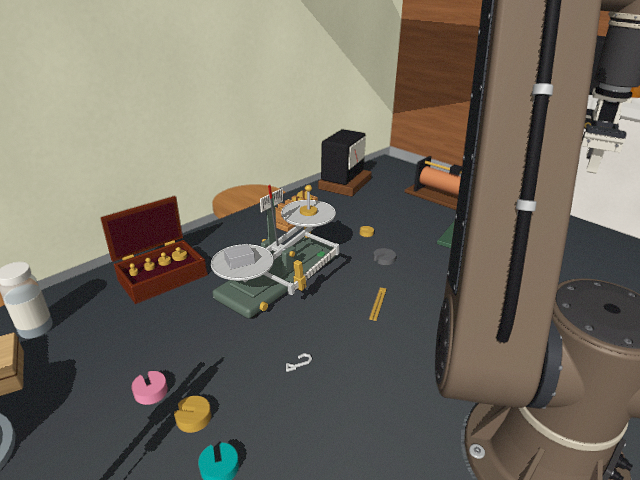

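The top view shows the brass mass at (172,272) with its slot pointing up and slightly right. The load pan is at (276,185), the weight pan with foot and knob at (375,170), and the poise tab at about (308,230). The side view shows the brass mass at (193,413), the tab at (299,275), the knob at (308,190) and the red pointer at (270,192).

```bash
cat > m.py <<'E'
from h import *
im=cv2.cvtColor(cv2.imread('pics/top0.png'),cv2.COLOR_BGR2RGB); d=np.load('top0.npy')
hsv=cv2.cvtColor(im,cv2.COLOR_RGB2HSV)
def P(mask):
    v,u=np.nonzero(mask); return u,v,pts('top',np.c_[u,v],d)
yy,xx=np.mgrid[:480,:640]
def box(x0,x1,y0,y1): return (xx>=x0)&(xx<x1)&(yy>=y0)&(yy<y1)
br=(hsv[...,0]>15)&(hsv[...,0]<32)&(hsv[...,1]>110)&(hsv[...,2]>60)
# brass mass
m=br&box(155,192,255,290); u,v,p=P(m); print('brass n',m.sum(),'z',np.percentile(p[:,2],[5,50,95]))
cnt=max(cv2.findContours(m.astype(np.uint8),0,1)[0],key=cv2.contourArea)
hull=cv2.convexHull(cnt); c,r=cv2.minEnclosingCircle(hull); print('circle px',c,r,onz('top',[c],0.02))
w=onz('top',np.c_[u,v],0.02); top=w[(p[:,2]>.015)]
W=onz('top',[c],0.02)[0]
# slot pixels: within radius, not brass
U=np.argwhere(box(155,192,255,290)&~m)[:,::-1]; s=onz('top',U,0.02); q=s[:,:2]-W[:2]; k=np.hypot(*q.T)<0.024
print('slot n',k.sum(),'mean',q[k].mean(0),'ang',np.degrees(np.arctan2(*q[k].mean(0)[::-1])))
for r_ in hsv[258:288,158:188,0]*0+m[258:288,158:188]: print(''.join('#' if a else '.' for a in r_))
# pans
for nm,b in(('load',box(240,310,150,220)),('wt',box(338,412,135,205))):
    u,v,p=P((hsv[...,1]<60)&(hsv[...,2]>150)&b)
    for lo in (0.09,):
        k=(p[:,2]>lo)&(p[:,2]<0.16); 
        ct=cv2.convexHull(np.c_[u,v][k].astype(np.int32)); print(nm,'z',np.percentile(p[k,2],[5,50,95]))
        z=np.median(p[k,2]); e=cv2.fitEllipse(ct); print(e, onz('top',[e[0]],z))
u,v,p=P(br&box(360,390,150,185)); print('foot/knob'); 
for z0,z1 in((.12,.15),(.17,.21)):
    k=(p[:,2]>z0)&(p[:,2]<z1); print(z0,k.sum(),np.median(p[k],0),(p[k].max(0)+p[k].min(0))/2,np.ptp(p[k],axis=0))
u,v,p=P(br&box(298,320,220,240)); print('tab',len(p)); 
k=p[:,2]>.1;print(p[k].mean(0),np.percentile(p[k],[5,95],axis=0), np.c_[u,v][k].mean(0))
print('bystanders',onz('top',[[261,286],[366,281],[431,236],[457,189],[163,230],[161,317]],0.005))
E
python3 m.py
```

```text
brass n 115 z [-0.00178852  0.01825047  0.02243169]
circle px (167.733154296875, 264.9404296875) 9.630681037902832 [[0.4363382  0.33266018 0.02      ]]
slot n 304 mean [0.00036093 0.00047415] ang 52.72092123190878
..............................
..............................
..........#########...........
.........#######....#.........
.........######......##.......
..........#...........##......
...........#...........##.....
....###....#............#.....
...#####....#............#....
..#....##....#...........##...
..#.....##...##..........##...
.#......##....##.........##...
.........##....#.........##...
..........##....#........###..
...........##..#.........##...
............###..........###..
............##...........##...
.........................##...
.........................##...
........................##....
.......................###....
......................###.....
......................###.....
....................###.......
...................##.........
.............######...........
..............................
..............................
..................
[... 338 characters left out ...]
469), 58.543392181396484) [[ 0.61323083 -0.11231145  0.12988164]]
foot/knob
0.12 5 [ 0.60563453 -0.12613531  0.13698866] [ 0.61300011 -0.1235127   0.13602164] [0.02211396 0.02622712 0.00903934]
0.17 2 [ 0.61563152 -0.12452068  0.19263576] [ 0.61563152 -0.12452068  0.19263576] [0.00337596 0.00177576 0.00213848]
tab 17
[0.49904909 0.01911801 0.11353025] [[0.49569604 0.01664317 0.10778332]
 [0.50523966 0.02246602 0.11964801]] [307.83333333 229.16666667]
bystanders [[ 0.38745329  0.12704966  0.005     ]
 [ 0.39542218 -0.10922813  0.005     ]
 [ 0.49587167 -0.26074968  0.005     ]
 [ 0.60503958 -0.32616506  0.005     ]
 [ 0.51726688  0.35008816  0.005     ]
 [ 0.32193647  0.34869593  0.005     ]]
```

```bash
sed -i 's/^br=.*/br=(hsv[...,0]>10)\&(hsv[...,0]<38)\&(hsv[...,1]>60)\&(hsv[...,2]>70)/' m.py
python3 - <<'E'
from h import *
im=cv2.imread('pics/top0.png'); h=cv2.cvtColor(im,cv2.COLOR_BGR2HSV)
print(h[276,170:180],h[168,370:382])
a=cv2.resize(im[250:295,150:195],None,fx=8,fy=8,interpolation=2)
b=cv2.resize(im[130:250,240:410],None,fx=4.4,fy=4.4,interpolation=2)
c=np.zeros((600,800,3),np.uint8); c[:,:]=0
b=cv2.resize(im[145:245,285:400],None,fx=3.8,fy=3.8,interpolation=2)
c[:a.shape[0],:a.shape[1]]=a; c[:b.shape[0],361:361+b.shape[1]]=b[:,:439]
cv2.imwrite('pics/crop1.png',c)
E
python3 m.py
```

```text
[[ 26  97 255]
 [ 26  94 255]
 [ 27  92 255]
 [ 26  94 255]
 [ 27  91 255]
 [ 27  91 255]
 [ 27  90 255]
 [ 27  91 255]
 [ 27  95 255]
 [ 27  96 255]] [[ 25  90 254]
 [ 26  88 254]
 [ 26  90 254]
 [ 24  96 253]
 [ 15  39 241]
 [111  16 227]
 [126   8 170]
 [ 16  78 177]
 [ 21 109 250]
 [ 27  87 255]
 [ 26  91 255]
 [ 26  87 255]]
brass n 509 z [-4.76292275e-05  1.92099883e-02  2.29797687e-02]
circle px (172.34646606445312, 271.9273986816406) 13.695693016052246 [[0.42067811 0.32201077 0.02      ]]
slot n 22 mean [0.00973147 0.0077786 ] ang 38.63618360961329
..............................
............####..............
.........###########..........
.........#############........
.........##############.......
.........################.....
..........################....
...####....###############....
..#######...###############...
..########..################..
..#########..###############..
.##########...##############..
.###########...#############..
.############..##############.
.#############.##############.
.############################.
.###########################..
.#########
[... 691 characters left out ...]
, 58.543392181396484) [[ 0.61323083 -0.11231145  0.12988164]]
foot/knob
0.12 226 [ 0.61666445 -0.11830167  0.13778122] [ 0.61955881 -0.12061458  0.13602843] [0.03620123 0.03763268 0.01589502]
0.17 48 [ 0.61843974 -0.12031279  0.19370666] [ 0.61902399 -0.1210431   0.18385126] [0.01208455 0.01441345 0.02682458]
tab 102
[0.50194415 0.02065125 0.11463797] [[0.49596885 0.01469229 0.10370292]
 [0.50859129 0.02693269 0.12059756]] [307.06122449 227.71428571]
bystanders [[ 0.38745329  0.12704966  0.005     ]
 [ 0.39542218 -0.10922813  0.005     ]
 [ 0.49587167 -0.26074968  0.005     ]
 [ 0.60503958 -0.32616506  0.005     ]
 [ 0.51726688  0.35008816  0.005     ]
 [ 0.32193647  0.34869593  0.005     ]]
```

View pics/crop1.png

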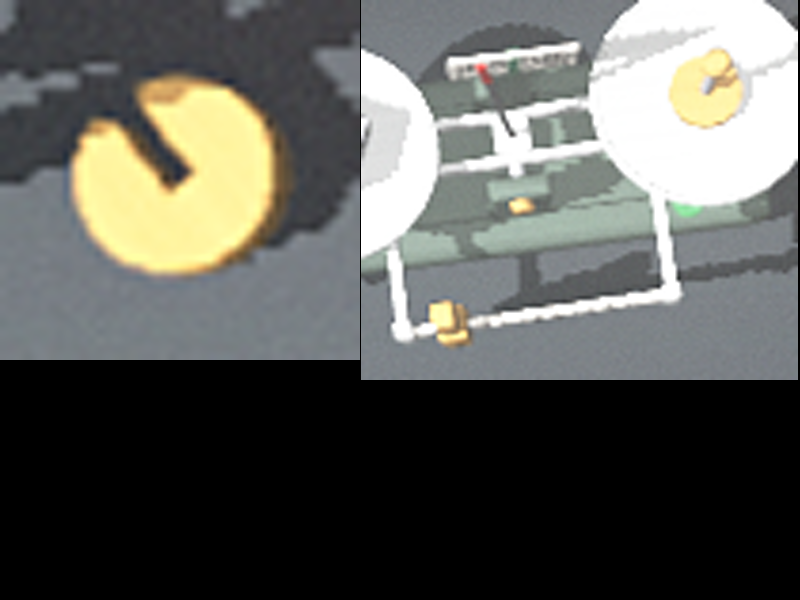

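The slot runs toward world (+x,+y), about 39°. The balance yaw is about 7°, the stem is near (0.6185,-0.1205), and the tab is near (0.502,0.0207). I'll start toward the mass.

step_arm([
  [[-0.47,0.37,-0.08,0,0,0],[-0.94,0.74,-0.08,0,0,0],[-0.94,0.74,-0.08,0,0,0]],
], jaw=40)

```text
clock: 0.4
tool_pos: [0.2697, -0.5433, 0.2346]
orientation: [180.0, 0.0, -162.6]
force: [-0.2, 0.1, -0.8]
opening: 0.0746
gripper_force: 0.0
```

step_arm([
  [[-0.35,0.28,-0.04,0,0,0],[-0.7,0.56,-0.08,0,0,0],[-0.94,0.74,-0.08,0,0,0]],
])

```text
clock: 0.7
tool_pos: [0.3371, -0.4453, 0.243]
orientation: [-180.0, 0.0, -162.7]
force: [0.3, -0.3, 0.0]
opening: 0.0741
gripper_force: 0.0
```

step_arm([
  [[-0.35,0.28,-0.04,0,0,0],[-0.7,0.56,-0.08,0,0,0],[-0.94,0.74,-0.08,0,0,0]],
])

```text
clock: 1.0
tool_pos: [0.405, -0.3466, 0.251]
orientation: [-180.0, 0.0, -162.7]
force: [-0.1, -0.8, 0.4]
opening: 0.0736
gripper_force: 0.0
```

step_arm([
  [[-0.35,0.28,-0.04,0,0,0],[-0.7,0.56,-0.08,0,0,0],[-0.94,0.74,-0.08,0,0,0]],
])

```text
clock: 1.3
tool_pos: [0.4728, -0.248, 0.259]
orientation: [-180.0, 0.0, -162.6]
force: [0.0, -0.7, 0.3]
opening: 0.0738
gripper_force: 0.0
```

step_arm([
  [[-0.1,0.4,0,0,0,0],[-0.2,0.7,0,0,0,0],[-0.28,0.88,0,0,0,0]],
])

```text
clock: 1.6
tool_pos: [0.4718, -0.1558, 0.2583]
orientation: [180.0, -0.0, -162.6]
force: [0.5, -0.5, 1.1]
opening: 0.0739
gripper_force: 0.0
```

step_arm([
  [[-0.06,0.33,0,0,0,0],[-0.12,0.66,0,0,0,0],[-0.19,0.94,0,0,0,0]],
])

```text
clock: 1.9
tool_pos: [0.4617, -0.061, 0.2584]
orientation: [180.0, -0.0, -162.7]
force: [-0.2, 0.2, 0.7]
opening: 0.0739
gripper_force: 0.0
```

step_arm([
  [[-0.06,0.33,0,0,0,0],[-0.12,0.66,0,0,0,0],[-0.19,0.94,0,0,0,0]],
])

```text
clock: 2.2
tool_pos: [0.4519, 0.0344, 0.2585]
orientation: [180.0, -0.0, -162.7]
force: [0.7, 0.7, 0.3]
opening: 0.0741
gripper_force: 0.0
```

step_arm([
  [[-0.06,0.33,0,0,0,0],[-0.12,0.66,0,0,0,0],[-0.19,0.94,0,0,0,0]],
])

```text
clock: 2.5
tool_pos: [0.4421, 0.1299, 0.2585]
orientation: [180.0, -0.0, -162.7]
force: [0.5, 0.2, -0.3]
opening: 0.074
gripper_force: 0.0
```

step_arm([
  [[-0.06,0.33,0,0,0,0],[-0.12,0.66,0,0,0,0],[-0.19,0.94,0,0,0,0]],
])

```text
clock: 2.8
tool_pos: [0.4323, 0.2253, 0.2584]
orientation: [180.0, -0.0, -162.7]
force: [1.0, 0.0, -0.1]
opening: 0.0737
gripper_force: 0.0
```

step_arm([
  [[-0.06,0.33,0.2,0,0,-0.25],[-0.12,0.66,0.5,0,0,-0.5],[-0.19,0.94,0.8,0,0,-0.77],[-0.19,0.94,0.9,0,0,-0.77],[-0.19,0.94,0.9,0,0,-0.77]],
])

```text
clock: 3.3
tool_pos: [0.4221, 0.3185, 0.1664]
orientation: [-179.9, -0.3, -140.7]
force: [0.3, -0.9, -0.1]
opening: 0.0741
gripper_force: 0.0
```

Run:
```python
from h import *
im,d=snapshot('top'); save('top1.png',im[200:360,60:300].repeat(3,0).repeat(3,1)); s,_=snapshot('side'); save('side1.png',s)
o=get_obs();print(o['tool_pos'],o['orientation'],o['joint_pos'])
```

```text
[0.42341805 0.31885309 0.16903813] [-1.79981511e+02 -3.93645257e-04 -1.40718816e+02] [ 5.82088262e+01  9.61397501e+00 -2.22781234e+01  2.04466354e-02
 -5.81142728e+01 -1.08938444e+02]
```

View pics/side1.png

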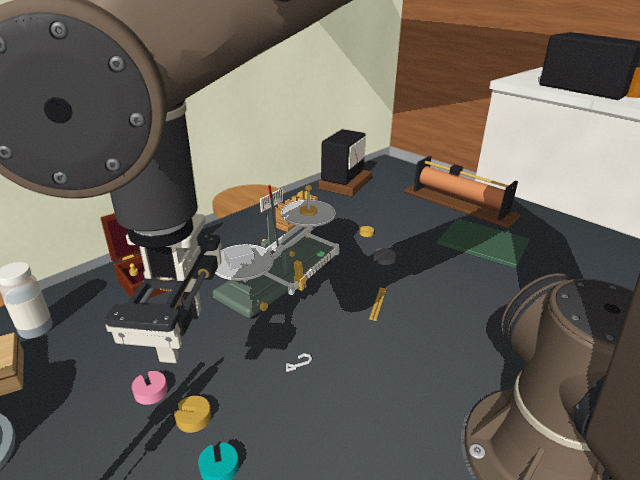

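The gripper (about (150,330) in the side view) is above and behind the brass mass at (193,413), clear of the neighbours. I'll descend and grip.

step_arm([
  [[0,0.04,0.4,0,0,0],[0,0.04,0.8,0,0,0],[0,0.04,1.0,0,0,0]],
])

```text
clock: 3.7
tool_pos: [0.4205, 0.321, 0.0676]
orientation: [180.0, -0.0, -140.8]
force: [-0.1, 0.1, -0.3]
opening: 0.0739
gripper_force: 0.0
```

step_arm([
  [[0,0,0.25,0,0,0],[0,0,0.45,0,0,0],[0,0,0.58,0,0,0],[0,0,0.63,0,0,0],[0,0,0.64,0,0,0],[0,0,0.64,0,0,0]],
])

```text
clock: 4.3
tool_pos: [0.4213, 0.3227, 0.0057]
orientation: [180.0, 0.1, -140.7]
force: [-0.0, -0.4, -0.3]
opening: 0.0738
gripper_force: 0.0
```

step_arm([
  [[0,0,0,0,0,0],[0,0,0,0,0,0],[0,0,0,0,0,0],[0,0,0,0,0,0],[0,0,0,0,0,0],[0,0,0,0,0,0],[0,0,0,0,0,0]],
], jaw=255)

```text
clock: 5.0
tool_pos: [0.4208, 0.3229, 0.0051]
orientation: [180.0, 0.1, -140.6]
force: [-3.3, 0.1, 6.3]
opening: 0.0532
gripper_force: 30.0
```

step_arm([
  [[0,0,-0.1,0,0,0],[0,0,-0.3,0,0,0],[0,0,-0.65,0,0,0],[0,0,-1,0,0,0]],
])

```text
clock: 5.4
tool_pos: [0.42, 0.3212, 0.1052]
orientation: [-180.0, -0.2, -140.7]
force: [1.1, 1.5, -3.3]
opening: 0.0533
gripper_force: 30.0
```

step_arm([
  [[0,0,-0.35,0,0,0],[0,0,-0.7,0,0,0],[0,0,-1,0,0,0]],
])

```text
clock: 5.7
tool_pos: [0.4203, 0.3217, 0.2066]
orientation: [180.0, -0.0, -140.7]
force: [0.8, 1.1, -4.0]
opening: 0.0532
gripper_force: 30.0
```

step_arm([
  [[0.1,-0.15,-0.3,0,0,0],[0.3,-0.45,-0.5,0,0,0],[0.59,-0.87,-0.55,0,0,0]],
])

```text
clock: 6.0
tool_pos: [0.4306, 0.2192, 0.2618]
orientation: [180.0, 0.2, -140.5]
force: [0.9, 0.7, -3.8]
opening: 0.0532
gripper_force: 30.0
```

step_arm([
  [[0.2,-0.29,0,0,0,0],[0.4,-0.58,0,0,0,0],[0.59,-0.87,0,0,0,0]],
])

```text
clock: 6.3
tool_pos: [0.4386, 0.1122, 0.2595]
orientation: [180.0, -0.0, -140.7]
force: [0.8, -1.0, -4.3]
opening: 0.0528
gripper_force: 30.0
```

step_arm([
  [[0.2,-0.29,0,0,0,0],[0.4,-0.58,0,0,0,0],[0.59,-0.87,0,0,0,0]],
])

```text
clock: 6.6
tool_pos: [0.4481, 0.0078, 0.2594]
orientation: [180.0, -0.0, -140.7]
force: [-0.0, 0.7, -4.3]
opening: 0.0532
gripper_force: 30.0
```

step_arm([
  [[0.2,-0.29,0,0,0,0],[0.4,-0.58,0,0,0,0],[0.59,-0.87,0,0,0,0]],
])

```text
clock: 6.9
tool_pos: [0.4576, -0.0967, 0.2594]
orientation: [179.9, -0.0, -140.7]
force: [0.5, -0.2, -3.0]
opening: 0.0531
gripper_force: 30.0
```

step_arm([
  [[0.2,-0.29,0,0,0,0],[0.4,-0.58,0,0,0,0],[0.59,-0.87,0,0,0,0]],
])

```text
clock: 7.2
tool_pos: [0.4672, -0.2012, 0.2593]
orientation: [179.9, -0.0, -140.7]
force: [1.1, 0.8, -3.1]
opening: 0.053
gripper_force: 30.0
```

step_arm([
  [[0,0,0,0,0,-0.2],[0,0,0,0,0,-0.45],[0,0,0,0,0,-0.67]],
])

```text
clock: 7.5
tool_pos: [0.4671, -0.2002, 0.259]
orientation: [179.9, -0.0, -121.3]
force: [-0.3, 0.9, -3.5]
opening: 0.0534
gripper_force: 30.0
```

step_arm([
  [[0,0,0,0,0,-0.22],[0,0,0,0,0,-0.45],[0,0,0,0,0,-0.67]],
])

```text
clock: 7.8
tool_pos: [0.4672, -0.1997, 0.2591]
orientation: [179.9, 0.0, -102.0]
force: [-0.4, 0.9, -4.3]
opening: 0.0533
gripper_force: 30.0
```

step_arm([
  [[0,0,0,0,0,-0.22],[0,0,0,0,0,-0.45],[0,0,0,0,0,-0.67],[0,0,0,0,0,-0.67]],
])

```text
clock: 8.2
tool_pos: [0.4674, -0.1997, 0.2592]
orientation: [179.9, 0.0, -83.0]
force: [-0.4, -0.6, -3.4]
opening: 0.0534
gripper_force: 30.0
```

Run:
```python
from h import *
for n in('top','side'):
    im,d=snapshot(n); save(n+'2.png',im); np.save(n+'2.npy',d)
```

```text
(no output)
```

View pics/side2.png

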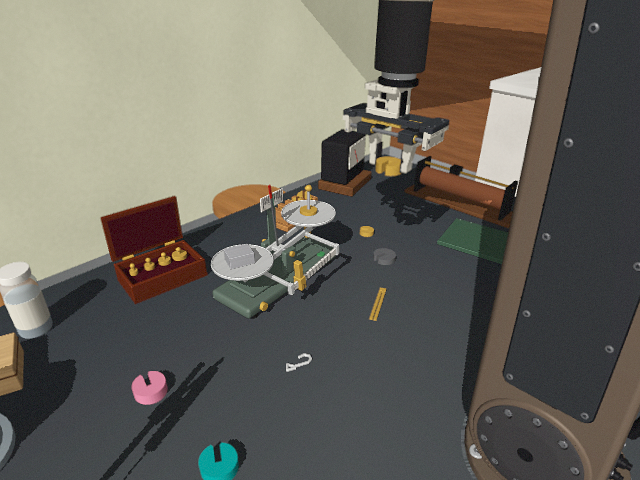

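The side view shows the mass held level at (389,165) with its slot facing the balance. The knob is at (308,190) and the pointer leans to +y. I'll move to the pre-insertion pose and measure.

step_arm([
  [[0.02,-0.25,0,0,0,0],[0.05,-0.5,0,0,0,0],[0.07,-0.8,0,0,0,0]],
])

```text
clock: 8.6
tool_pos: [0.5488, -0.1972, 0.2597]
orientation: [180.0, 0.0, -83.3]
force: [0.7, 0.1, -3.5]
opening: 0.0531
gripper_force: 30.0
```

step_arm([
  [[0.02,-0.25,0.2,0,0,0],[0.05,-0.5,0.5,0,0,0],[0.08,-0.7,0.8,0,0,0],[0.08,-0.8,1,0,0,0],[0.08,-0.8,1,0,0,0],[0.08,-0.8,1,0,0,0]],
])

```text
clock: 9.2
tool_pos: [0.6285, -0.1955, 0.1591]
orientation: [179.9, -0.0, -83.2]
force: [0.1, 0.6, -1.9]
opening: 0.053
gripper_force: 30.0
```

```bash
cat > m2.py <<'E'
from h import *
import sys
tag=sys.argv[1]; vw=sys.argv[2:] or ['side','top']
o=get_obs(); T=o['tool_pos']; print('tcp',np.round(T,4),np.round(o['orientation'],2),'F',np.round(o['force'],1))
for n in vw:
    im,d=snapshot(n); save(n+tag+'.png',im); np.save(n+tag+'.npy',d)
    hsv=cv2.cvtColor(im,cv2.COLOR_RGB2HSV)
    br=(hsv[...,0]>10)&(hsv[...,0]<38)&(hsv[...,1]>60)&(hsv[...,2]>50)
    v,u=np.nonzero(br); p=pts(n,np.c_[u,v],d)
    def rep(nm,lo,hi,c,r):
        k=(p[:,2]>lo)&(p[:,2]<hi)&(np.hypot(*(p[:,:2]-c).T)<r)
        if k.sum()<4: print(n,nm,'none');return
        print(n,nm,k.sum(),'min',np.round(p[k].min(0),4),'max',np.round(p[k].max(0),4),'med',np.round(np.median(p[k],0),4),'px',u[k].min(),u[k].max(),v[k].min(),v[k].max())
    rep('knob',.175,.21,(.6187,-.1207),.018)
    rep('foot',.128,.145,(.6187,-.1207),.027)
    rep('mass',T[2]-.008,T[2]+.022,T[:2],.035)
E
python3 m2.py 3
python3 - <<'E'
import cv2,numpy as np
s=cv2.imread('pics/side3.png')[120:260,240:420]; cv2.imwrite('pics/crop3.png',cv2.resize(s,None,fx=4.2,fy=4.2,interpolation=2))
E
```

```text
tcp [ 0.6285 -0.1955  0.1591] [179.9   -0.   -83.15] F [ 0.1  0.6 -1.9]
side knob 41 min [ 0.6141 -0.125   0.182 ] max [ 0.6286 -0.112   0.1962] med [ 0.6191 -0.1173  0.1915] px 305 311 185 191
side foot 145 min [ 0.6004 -0.1387  0.129 ] max [ 0.6415 -0.0998  0.1407] med [ 0.6158 -0.1143  0.1376] px 300 316 205 215
side mass 311 min [ 0.6007 -0.2181  0.1537] max [ 0.6557 -0.165   0.1763] med [ 0.6246 -0.1816  0.1723] px 317 338 180 196
top knob 43 min [ 0.6136 -0.1275  0.1853] max [ 0.6255 -0.1157  0.1969] med [ 0.6176 -0.1212  0.1936] px 376 382 158 165
top foot 91 min [ 0.6018 -0.1389  0.1341] max [ 0.6289 -0.1019  0.1443] med [ 0.6161 -0.1306  0.138 ] px 366 384 164 177
top mass 158 min [ 0.6074 -0.218   0.1554] max [ 0.6532 -0.1655  0.18  ] med [ 0.6291 -0.1772  0.1748] px 399 426 147 171
```

View pics/crop3.png

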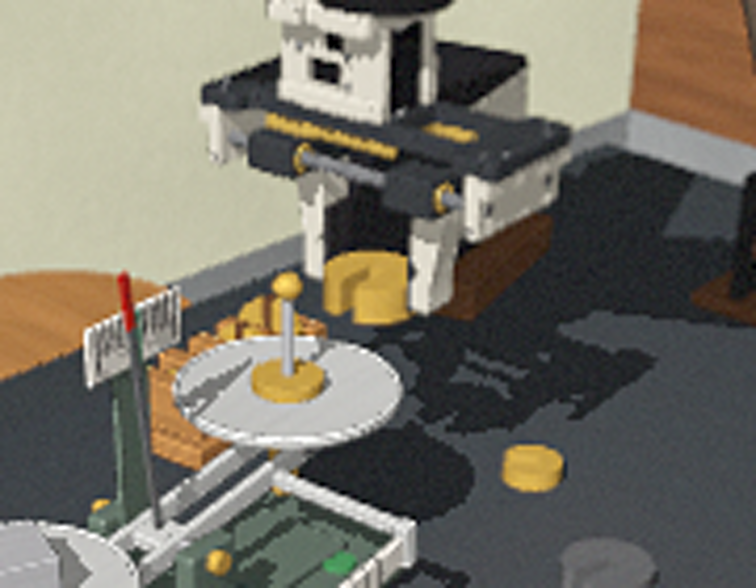

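The crop shows the mass at about (367,285), level and slot mouth facing the stem, with the knob at (287,285) and foot at (288,380). I'll fit known-radius circles to get the relative offset.

```bash
cat > m3.py <<'E'
from h import *
from scipy.optimize import least_squares
import sys
def fit(n,tag,zlo,ztop,c0,R,win,axis=None,rt=None):
    im=cv2.cvtColor(cv2.imread(f'pics/{n}{tag}.png'),cv2.COLOR_BGR2RGB); d=np.load(f'{n}{tag}.npy')
    hsv=cv2.cvtColor(im,cv2.COLOR_RGB2HSV)
    br=(hsv[...,0]>10)&(hsv[...,0]<38)&(hsv[...,1]>50)&(hsv[...,2]>40)
    v,u=np.nonzero(br); p=pts(n,np.c_[u,v],d); w=onz(n,np.c_[u,v],ztop)[:,:2]
    k=(p[:,2]>zlo)&(p[:,2]<ztop+.012)&(np.hypot(*(w-c0).T)<win)
    m=np.zeros(br.shape,np.uint8); m[v[k],u[k]]=1
    ct=np.vstack(cv2.findContours(m,0,1)[0]).reshape(-1,2)
    b=onz(n,ct,ztop)[:,:2]
    px=np.linalg.norm(onz(n,[ct[0]],ztop)-onz(n,[ct[0]+[1,0]],ztop))
    f=lambda c:np.hypot(*(q-c).T)-(R-px/2)
    c=np.array(c0,float)
    for it in range(6):
        r=np.hypot(*(b-c).T)-(R-px/2); s=abs(r)<.004
        if axis is not None: s&=abs((b-c)@axis)<.02
        q=b[s]; c=least_squares(f,c,loss='soft_l1',f_scale=.001).x
    print(n,tag,'c',np.round(c,4),'n',s.sum(),'rms',np.round(np.sqrt(np.mean(f(c)**2)),4)); return c
yaw=np.radians(7); xb=np.array([np.cos(yaw),np.sin(yaw)])
if __name__=='__main__':
    for n in('top','side'):
        print('foot');fit(n,'0',.133,.1375,(.6187,-.1207),.020,.024)
        print('mass');fit(n,'3',.167,.1741,(.6285,-.1955),.027,.034,xb)
    # knob triangulation
    def knob(n,tag):
        im=cv2.cvtColor(cv2.imread(f'pics/{n}{tag}.png'),cv2.COLOR_BGR2RGB); d=np.load(f'{n}{tag}.npy');h=cv2.cvtColor(im,cv2.COLOR_RGB2HSV)
        v,u=np.nonzero((h[...,0]>10)&(h[...,0]<38)&(h[...,1]>50)&(h[...,2]>40)); p=pts(n,np.c_[u,v],d)
        k=(p[:,2]>.175)&(p[:,2]<.21)&(np.hypot(*(p[:,:2]-[.6187,-.1207]).T)<.018); return [(u[k].min()+u[k].max())/2,(v[k].min()+v[k].max())/2]
    a=knob('top','0');b=knob('side','0');o1,v1=ray('top',[a]);o2,v2=ray('side',[b]);v1=v1[0];v2=v2[0]
    s=np.linalg.lstsq(np.c_[v1,-v2],o2-o1,rcond=None)[0]; print('knob tri',o1+v1*s[0],o2+v2*s[1])
    print('load pan', )
E
python3 m3.py
```

```text
foot
top 0 c [ 0.6198 -0.1209] n 46 rms 0.0009
mass
top 3 c [ 0.6256 -0.1913] n 27 rms 0.0017
foot
side 0 c [ 0.6197 -0.1184] n 37 rms 0.0018
mass
side 3 c [ 0.6275 -0.19  ] n 26 rms 0.0015
knob tri [ 0.61990594 -0.12128784  0.18836573] [ 0.62155383 -0.11977823  0.18863804]
load pan
```

step_arm([
  [[-0.1,0,0.03,0,0,0],[-0.2,0,0.06,0,0,0],[-0.3,0,0.09,0,0,0],[-0.4,0,0.12,0,0,0],[-0.4,0,0.12,0,0,0],[-0.4,0,0.12,0,0,0]],
])

```text
clock: 9.9
tool_pos: [0.6242, -0.1551, 0.1476]
orientation: [-180.0, -0.0, -83.0]
force: [-0.5, -0.7, -2.7]
opening: 0.053
gripper_force: 30.0
```

```bash
python3 - <<'E'
from m3 import *
for n in('top','side'): fit(n,'0',.012,.020,(.4207,.322),.027,.034)
E
python3 m2.py 4
python3 - <<'E'
from m3 import *
T=get_obs()['tool_pos']
for n in('top','side'): fit(n,'4',T[2]+.008,T[2]+.015,T[:2],.027,.034,xb)
s=cv2.imread('pics/side4.png')[160:230,260:360]; t=cv2.imread('pics/top4.png')[130:200,330:430]
cv2.imwrite('pics/crop4.png',cv2.resize(np.hstack([s,t]),None,fx=4,fy=4,interpolation=2))
E
```

```text
top 0 c [0.4219 0.3223] n 68 rms 0.001
side 0 c [0.4201 0.327 ] n 96 rms 0.0021
tcp [ 0.6242 -0.1551  0.1476] [-1.800e+02 -1.000e-02 -8.301e+01] F [-0.5 -0.7 -2.7]
side knob 40 min [ 0.614  -0.1235  0.1823] max [ 0.628  -0.111   0.1955] med [ 0.6184 -0.117   0.1922] px 305 311 185 191
side foot 154 min [ 0.5998 -0.1417  0.1297] max [ 0.6406 -0.1002  0.1449] med [ 0.6148 -0.115   0.1377] px 300 321 203 215
side mass 284 min [ 0.5949 -0.1796  0.1398] max [ 0.6494 -0.1257  0.1649] med [ 0.6138 -0.1418  0.1609] px 306 327 190 209
top knob 49 min [ 0.6129 -0.1277  0.1876] max [ 0.626  -0.1143  0.1976] med [ 0.6191 -0.1214  0.1936] px 375 382 158 165
top foot 195 min [ 0.6004 -0.1392  0.1317] max [ 0.6376 -0.1019  0.1439] med [ 0.6167 -0.1165  0.1379] px 366 384 160 178
top mass 122 min [ 0.6027 -0.1784  0.1396] max [ 0.6445 -0.1209  0.1684] med [ 0.6185 -0.1453  0.1622] px 376 405 153 176
top 4 c [ 0.6221 -0.1599] n 22 rms 0.0019
side 4 c [ 0.622  -0.1506] n 27 rms 0.002
```

View pics/crop4.png

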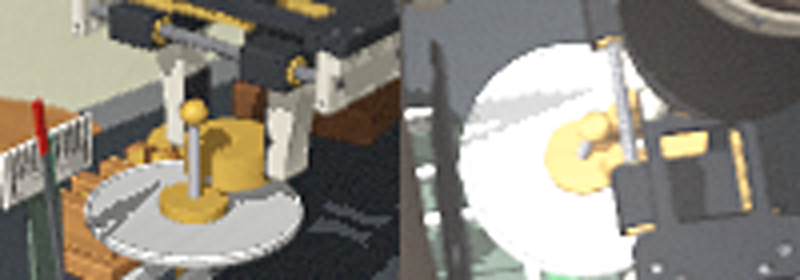

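The left (side) crop shows the mass behind the stem with its mouth toward it. The right (top) crop shows the foot at (585,155), partly hidden by the gripper. Lateral alignment agrees within about 0.5 mm, so I'll slide in slowly, reading the force.

step_arm([
  [[-0.03,0,0,0,0,0],[-0.06,0,0,0,0,0],[-0.09,0,0,0,0,0],[-0.12,0,0,0,0,0],[-0.15,0,0,0,0,0],[-0.15,0,0,0,0,0]],
])

```text
clock: 10.6
tool_pos: [0.6223, -0.1404, 0.1475]
orientation: [-180.0, 0.0, -83.0]
force: [0.1, -0.0, -3.4]
opening: 0.0532
gripper_force: 30.0
```

step_arm([
  [[-0.02,0,0,0,0,0],[-0.04,0,0,0,0,0],[-0.06,0,0,0,0,0],[-0.08,0,0,0,0,0],[-0.1,0,0,0,0,0],[-0.1,0,0,0,0,0]],
])

```text
clock: 11.2
tool_pos: [0.6211, -0.1305, 0.1475]
orientation: [-180.0, 0.0, -83.1]
force: [0.5, 0.3, -3.4]
opening: 0.0532
gripper_force: 30.0
```

step_arm([
  [[-0.01,0,0,0,0,0],[-0.02,0,0,0,0,0],[-0.03,0,0,0,0,0],[-0.04,0,0,0,0,0],[-0.05,0,0,0,0,0],[-0.06,0,0,0,0,0],[-0.06,0,0,0,0,0]],
])

```text
clock: 11.9
tool_pos: [0.6205, -0.1248, 0.1475]
orientation: [-180.0, 0.0, -83.1]
force: [1.6, -0.1, -3.1]
opening: 0.0534
gripper_force: 30.0
```

```bash
python3 m2.py 5
python3 - <<'E'
import cv2,numpy as np
s=cv2.imread('pics/side5.png')[165:235,260:360]; t=cv2.imread('pics/top5.png')[130:200,330:430]
cv2.imwrite('pics/crop5.png',cv2.resize(np.hstack([s,t]),None,fx=4,fy=4,interpolation=2))
E
```

```text
tcp [ 0.6205 -0.1248  0.1475] [-179.98    0.    -83.06] F [ 1.6 -0.1 -3.1]
side knob 40 min [ 0.6135 -0.1249  0.1836] max [ 0.6293 -0.1125  0.1966] med [ 0.6187 -0.1175  0.1913] px 305 311 185 191
side foot 88 min [ 0.5933 -0.1433  0.1298] max [ 0.6414 -0.0974  0.145 ] med [ 0.6091 -0.1061  0.1365] px 298 319 207 215
side mass 325 min [ 0.5917 -0.1499  0.1404] max [ 0.6472 -0.0925  0.1644] med [ 0.6145 -0.1101  0.1607] px 297 319 194 212
top knob none
top foot 13 min [ 0.6068 -0.1183  0.1335] max [ 0.6243 -0.0976  0.1438] med [ 0.6216 -0.1024  0.1383] px 364 374 166 174
top mass 110 min [ 0.604  -0.1478  0.1399] max [ 0.6415 -0.0968  0.1661] med [ 0.6158 -0.1263  0.1619] px 364 390 155 174
```

View pics/crop5.png

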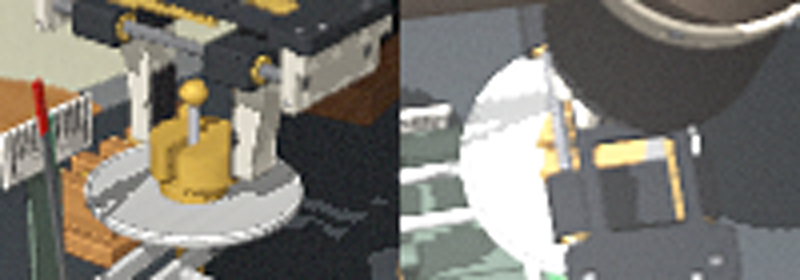

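The stem now stands inside the slot, with knob and stem above the mass at (193,95)–(193,135) in the crop. I'll creep the last millimetres.

step_arm([
  [[-0.005,0,0,0,0,0],[-0.01,0,0,0,0,0],[-0.015,0,0,0,0,0],[-0.02,0,0,0,0,0],[-0.02,0,0,0,0,0],[-0.02,0,0,0,0,0]],
])

```text
clock: 12.6
tool_pos: [0.6202, -0.1229, 0.1475]
orientation: [-180.0, -0.0, -83.1]
force: [2.0, -0.8, -3.4]
opening: 0.0532
gripper_force: 30.0
```

step_arm([
  [[-0.005,0,0,0,0,0],[-0.01,0,0,0,0,0],[-0.01,0,0,0,0,0],[-0.01,0,0,0,0,0]],
])

```text
clock: 13.0
tool_pos: [0.6202, -0.1226, 0.1475]
orientation: [-180.0, -0.1, -83.1]
force: [3.0, -4.7, -3.8]
opening: 0.0532
gripper_force: 30.0
```

Contact with the slot end at −4.7 N in y, plus a light side touch in x. I'll back off about 1 mm, shift +x by 0.7 mm, and lower.

step_arm([
  [[0.01,-0.004,0,0,0,0],[0.013,-0.007,0,0,0,0],[0.013,-0.007,0,0,0,0],[0.013,-0.007,0,0,0,0]],
])

```text
clock: 13.4
tool_pos: [0.6204, -0.123, 0.1472]
orientation: [180.0, 0.0, -83.1]
force: [-0.0, 0.3, -2.2]
opening: 0.0535
gripper_force: 30.0
```

step_arm([
  [[0,0,0.01,0,0,0],[0,0,0.02,0,0,0],[0,0,0.03,0,0,0],[0,0,0.03,0,0,0],[0,0,0.03,0,0,0]],
])

```text
clock: 13.9
tool_pos: [0.6208, -0.1231, 0.1444]
orientation: [180.0, -0.0, -83.1]
force: [0.5, 0.4, -2.6]
opening: 0.0532
gripper_force: 30.0
```

step_arm([
  [[0,0,0.005,0,0,0],[0,0,0.01,0,0,0],[0,0,0.01,0,0,0],[0,0,0.01,0,0,0]],
])

```text
clock: 14.3
tool_pos: [0.6208, -0.1231, 0.1434]
orientation: [180.0, 0.0, -83.1]
force: [-0.7, -1.3, -3.3]
opening: 0.0533
gripper_force: 30.0
```

step_arm([
  [[0,0,0.003,0,0,0],[0,0,0.006,0,0,0],[0,0,0.006,0,0,0],[0,0,0.006,0,0,0]],
])

```text
clock: 14.7
tool_pos: [0.6208, -0.1231, 0.1428]
orientation: [180.0, 0.0, -83.1]
force: [0.3, 0.7, -3.5]
opening: 0.0533
gripper_force: 30.0
```

step_arm([
  [[0,0,0.003,0,0,0],[0,0,0.005,0,0,0],[0,0,0.005,0,0,0],[0,0,0.005,0,0,0]],
])

```text
clock: 15.1
tool_pos: [0.6209, -0.1232, 0.1427]
orientation: [-180.0, -0.0, -83.1]
force: [-1.4, 0.4, 0.7]
opening: 0.0533
gripper_force: 30.0
```

Resting on the foot. I'll open a little and lift away.

step_arm([
  [[0,0,0,0,0,0],[0,0,0,0,0,0],[0,0,0,0,0,0],[0,0,0,0,0,0],[0,0,0,0,0,0]],
], jaw=70)

```text
clock: 15.6
tool_pos: [0.6209, -0.1232, 0.1424]
orientation: [-180.0, -0.0, -83.1]
force: [0.0, 0.3, 0.6]
opening: 0.0634
gripper_force: 0.0
```

step_arm([
  [[0,0,-0.05,0,0,0],[0,0,-0.15,0,0,0],[0,0,-0.3,0,0,0],[0,0,-0.55,0,0,0],[0,0,-0.8,0,0,0],[0,0,-1,0,0,0]],
])

```text
clock: 16.2
tool_pos: [0.6213, -0.1233, 0.2451]
orientation: [-179.9, -0.0, -83.1]
force: [-0.7, 0.8, -0.2]
opening: 0.0636
gripper_force: 0.0
```

step_arm([
  [[0.3,0.25,-0.1,0,0,0],[0.6,0.5,-0.2,0,0,0],[0.9,0.75,-0.2,0,0,0],[0.9,0.75,-0.2,0,0,0]],
])

```text
clock: 16.6
tool_pos: [0.5553, -0.2244, 0.2644]
orientation: [-179.9, -0.0, -83.2]
force: [-0.6, 0.5, -0.1]
opening: 0.0636
gripper_force: 0.0
```

```bash
python3 m2.py 6
python3 - <<'E'
from m3 import *
for n in('top','side'): fit(n,'6',.151,.1575,(.620,-.121),.027,.034)
s=cv2.imread('pics/side6.png')[165:300,230:350]; t=cv2.imread('pics/top6.png')[130:265,290:410]
cv2.imwrite('pics/crop6.png',cv2.resize(np.hstack([s,t]),None,fx=3.3,fy=3.3,interpolation=2))
E
```

```text
tcp [ 0.5553 -0.2244  0.2644] [-1.799e+02 -5.000e-02 -8.323e+01] F [-0.6  0.5 -0.1]
side knob 40 min [ 0.6121 -0.1261  0.1836] max [ 0.629  -0.1105  0.1969] med [ 0.6183 -0.1167  0.1917] px 305 311 185 191
side foot 83 min [ 0.5924 -0.1337  0.1292] max [ 0.6336 -0.0946  0.145 ] med [ 0.6047 -0.1051  0.1398] px 299 320 208 215
side mass none
top knob none
top foot none
top mass noneTraceback (most recent call last):
  File "<stdin>", line 2, in <module>
  File "m3.py", line 11, in fit
    ct=np.vstack(cv2.findContours(m,0,1)[0]).reshape(-1,2)
       ~~~~~~~~~^^^^^^^^^^^^^^^^^^^^^^^^^^^^
    return _nx.concatenate(arrs, 0, dtype=dtype, casting=casting)
           ~~~~~~~~~~~~~~~^^^^^^^^^^^^^^^^^^^^^^^^^^^^^^^^^^^^^^^
ValueError: need at least one array to concatenate
```

step_arm([
  [[-0.2,0.33,0,0,0,0],[-0.5,0.66,0,0,0,0],[-0.87,1,0,0,0,0]],
], jaw=255)

```text
clock: 17.0
tool_pos: [0.4471, -0.1467, 0.262]
orientation: [179.9, -0.0, -83.1]
force: [0.3, 2.0, 0.4]
opening: 0.0452
gripper_force: 0.0
```

step_arm([
  [[0,0,0,0,0,-0.26],[0,0,0,0,0,-0.52],[0,0,0,0,0,-0.78]],
])

```text
clock: 17.3
tool_pos: [0.4481, -0.1463, 0.2632]
orientation: [-179.9, -0.0, -60.3]
force: [0.2, 0.1, -0.9]
opening: 0.0211
gripper_force: 0.0
```

step_arm([
  [[0,0,0,0,0,-0.26],[0,0,0,0,0,-0.52],[0,0,0,0,0,-0.78]],
])

```text
clock: 17.6
tool_pos: [0.4482, -0.1466, 0.2627]
orientation: [-180.0, -0.0, -38.0]
force: [-0.8, 0.2, -0.5]
opening: 0.0015
gripper_force: 0.0
```

step_arm([
  [[0,0,0,0,0,-0.26],[0,0,0,0,0,-0.52],[0,0,0,0,0,-0.78]],
])

```text
clock: 17.9
tool_pos: [0.4483, -0.1466, 0.2627]
orientation: [-180.0, -0.0, -15.7]
force: [-0.1, 0.6, -0.0]
opening: 0.0004
gripper_force: 0.0
```

step_arm([
  [[0,0,0,0,0,-0.26],[0,0,0,0,0,-0.52],[0,0,0,0,0,-0.79],[0,0,0,0,0,-0.79]],
])

```text
clock: 18.3
tool_pos: [0.4482, -0.1467, 0.2627]
orientation: [-180.0, -0.0, 6.8]
force: [-0.2, -0.4, 0.4]
opening: 0.0005
gripper_force: 0.0
```

```bash
python3 m2.py 6
python3 - <<'E'
from m3 import *
for n in('top','side'):
    try: fit(n,'6',.151,.1575,(.620,-.121),.027,.034)
    except Exception as e: print(n,e)
# tab points
for n in('top','side'):
    im=cv2.cvtColor(cv2.imread(f'pics/{n}6.png'),cv2.COLOR_BGR2RGB); d=np.load(f'{n}6.npy');h=cv2.cvtColor(im,cv2.COLOR_RGB2HSV)
    v,u=np.nonzero((h[...,0]>10)&(h[...,0]<38)&(h[...,1]>60)&(h[...,2]>50)); p=pts(n,np.c_[u,v],d)
    k=(p[:,2]>.085)&(p[:,2]<.135)&(np.hypot(*(p[:,:2]-[.502,.0207]).T)<.04)
    q=p[k]; yb=np.array([-xb[1],xb[0]]); c=np.array([.502,.0207])
    if k.sum(): print(n,k.sum(),'mean',q.mean(0),'xb',np.percentile((q[:,:2]-c)@xb,[3,97]),'yb',np.percentile((q[:,:2]-c)@yb,[3,97]),'z',np.percentile(q[:,2],[3,97]))
s=cv2.imread('pics/side6.png')[165:300,230:350]; t=cv2.imread('pics/top6.png')[130:265,290:410]
cv2.imwrite('pics/crop6.png',cv2.resize(np.hstack([s,t]),None,fx=3.3,fy=3.3,interpolation=2))
E
```

```text
tcp [ 0.4482 -0.1467  0.2627] [-1.80e+02 -2.00e-02  6.78e+00] F [-0.2 -0.4  0.4]
side knob 40 min [ 0.614  -0.1257  0.1821] max [ 0.6261 -0.1119  0.1959] med [ 0.6187 -0.1166  0.1915] px 305 311 185 191
side foot 86 min [ 0.5929 -0.1366  0.1289] max [ 0.634  -0.095   0.1449] med [ 0.6047 -0.1054  0.1391] px 299 320 208 215
side mass none
top knob 53 min [ 0.6135 -0.1282  0.1856] max [ 0.6293 -0.1138  0.1988] med [ 0.6196 -0.1214  0.1931] px 375 382 157 164
top foot none
top mass none
top 6 c [ 0.6183 -0.1206] n 38 rms 0.0015
side 6 c [ 0.6206 -0.1202] n 34 rms 0.0015
side 130 mean [0.50121897 0.02437347 0.1033244 ] xb [-0.00574335  0.00830906] yb [-0.00454749  0.00881025] z [0.08615844 0.11747584]
```

View pics/crop6.png

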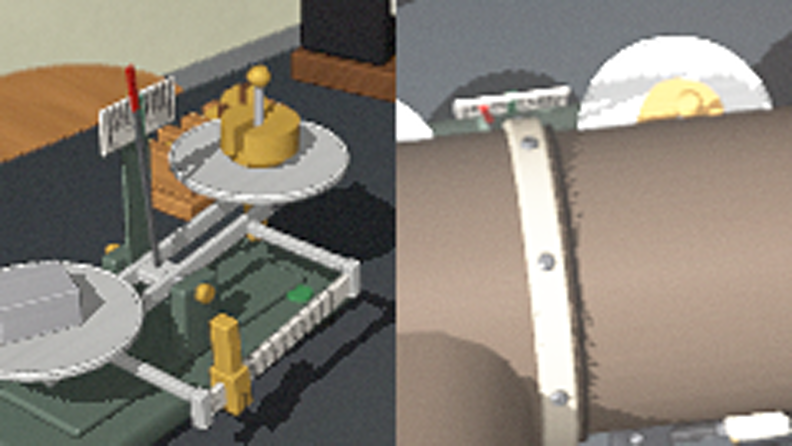

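The mass lies flat on the foot with the slot round the stem (crop (260,135)). The tab is at about (228,340) in the crop, i.e. at the load-side end of the rail, and the pointer still leans left. Next I'll go beside the tab with the fingers shut.

step_arm([
  [[0.08,-0.22,0,0,0,0],[0.16,-0.45,0,0,0,0],[0.24,-0.69,0,0,0,0]],
])

```text
clock: 18.7
tool_pos: [0.4638, -0.0752, 0.2625]
orientation: [-180.0, -0.0, 6.4]
force: [0.6, -0.0, -0.4]
opening: 0.0004
gripper_force: 0.0
```

step_arm([
  [[0.08,-0.22,0,0,0,0],[0.16,-0.45,0,0,0,0],[0.24,-0.68,0,0,0,0]],
])

```text
clock: 19.0
tool_pos: [0.4798, -0.0045, 0.2626]
orientation: [-180.0, -0.0, 6.4]
force: [0.8, -0.4, -0.0]
opening: 0.0005
gripper_force: 0.0
```

step_arm([
  [[0.08,-0.22,0,0,0,0],[0.16,-0.45,0,0,0,0],[0.24,-0.68,0,0,0,0],[0.24,-0.68,0,0,0,0]],
])

```text
clock: 19.4
tool_pos: [0.4963, 0.0669, 0.2622]
orientation: [-180.0, -0.0, 6.5]
force: [-0.0, 0.6, -0.7]
opening: 0.0003
gripper_force: 0.0
```

step_arm([
  [[0,0,0.3,0,0,0],[0,0,0.6,0,0,0],[0,0,0.85,0,0,0],[0,0,1,0,0,0]],
])

```text
clock: 19.8
tool_pos: [0.4946, 0.0641, 0.1604]
orientation: [180.0, 0.1, 6.4]
force: [-0.7, 0.9, -0.8]
opening: 0.0004
gripper_force: 0.0
```

step_arm([
  [[0,0,0.2,0,0,0],[0,0,0.4,0,0,0],[0,0,0.55,0,0,0],[0,0,0.62,0,0,0],[0,0,0.62,0,0,0]],
])

```text
clock: 20.3
tool_pos: [0.4952, 0.0642, 0.0997]
orientation: [180.0, 0.1, 6.5]
force: [-0.0, -0.4, 0.7]
opening: 0.0002
gripper_force: 0.0
```

```bash
cat > b.py <<'E'
from m3 import *
import sys
tag=sys.argv[1]
yb=np.array([-xb[1],xb[0]])
o=get_obs(); T=o['tool_pos']; print('tcp',np.round(T,4),'F',np.round(o['force'],1),'t',o['clock'])
im,d=snapshot('side'); save('side'+tag+'.png',im); np.save('side'+tag+'.npy',d); h=cv2.cvtColor(im,cv2.COLOR_RGB2HSV)
v,u=np.nonzero((h[...,0]>10)&(h[...,0]<38)&(h[...,1]>60)&(h[...,2]>50)); p=pts('side',np.c_[u,v],d); q=p[:,:2]-[.508,-.0285]
a=q@xb;b=q@yb;k=(p[:,2]>.092)&(p[:,2]<.135)&(abs(a)<.02)&(abs(b)<.08)
if k.sum(): print('tab',k.sum(),'xb',np.percentile(a[k],[3,97]),'yb',np.round(np.percentile(b[k],[3,50,97]),4),'ztop',np.percentile(p[k,2],97),'| tcp yb',(T[:2]-[.508,-.0285])@yb,'xb',(T[:2]-[.508,-.0285])@xb)
# pointer tip: red pixels
r=((h[...,0]<6)|(h[...,0]>174))&(h[...,1]>150)&(h[...,2]>100); r[:150]=0;r[230:]=0;r[:,:240]=0;r[:,300:]=0
v,u=np.nonzero(r); 
if len(u): 
    m=v<=v.min()+3; print('red tip px',u[m].mean(),v.min(),'all',u.mean(),v.mean(),len(u))
g=(h[...,0]>40)&(h[...,0]<85)&(h[...,1]>110)&(h[...,2]>60); g[:180]=0;g[225:]=0;g[:,:250]=0;g[:,292:]=0
v,u=np.nonzero(g); 
if len(u): print('green px',u.mean(),v.mean(),len(u))
E
python3 b.py 7
```

```text
tcp [0.4952 0.0642 0.0997] F [-0.  -0.4  0.7] t 20.3
tab 89 xb [-0.0122746   0.00517846] yb [0.0459 0.0544 0.0764] ztop 0.11854253044958928 | tcp yb 0.09358691633950873 xb -0.0014482651265279006
```

step_arm([
  [[0,0.04,0,0,0,0],[0,0.08,0,0,0,0],[0,0.11,0,0,0,0],[0,0.13,0,0,0,0],[0,0.15,0,0,0,0],[0,0.17,0,0,0,0],[0,0.19,0,0,0,0],[0,0.21,0,0,0,0],[0,0.23,0,0,0,0],[0,0.25,0,0,0,0],[0,0.27,0,0,0,0],[0,0.29,0,0,0,0],[0,0.31,0,0,0,0],[0,0.33,0,0,0,0],[0,0.35,0,0,0,0],[0,0.37,0,0,0,0],[0,0.39,0,0,0,0],[0,0.4,0,0,0,0]],
])

```text
clock: 22.15
tool_pos: [0.5003, 0.0246, 0.1004]
orientation: [180.0, -0.0, 6.6]
force: [1.5, 2.0, 2.3]
opening: 0.0002
gripper_force: 1.2
```

```bash
python3 b.py 8
python3 - <<'E'
from h import *
im,d=snapshot('top'); save('top8.png',im)
s=cv2.imread('pics/side8.png')[150:320,220:360]; t=im[130:300,270:410,::-1]
cv2.imwrite('pics/crop8.png',cv2.resize(np.hstack([s,t]),None,fx=2.8,fy=2.8,interpolation=2))
E
```

```text
tcp [0.5003 0.0246 0.1004] F [1.5 2.  2.3] t 22.15
tab 14 xb [-0.00860816 -0.00306743] yb [0.0235 0.0252 0.0363] ztop 0.11003947862969482 | tcp yb 0.053630042611448756 xb -0.0011803772033853804
red tip px 269.1111111111111 185 all 269.2307692307692 187.53846153846155 13
```

View pics/crop8.png

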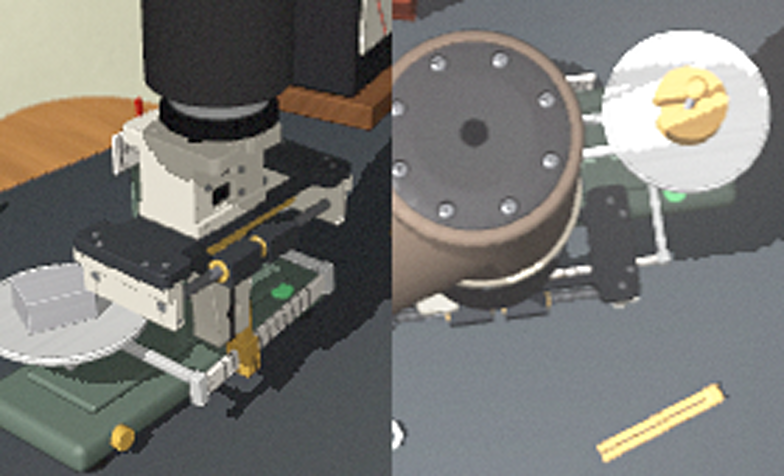

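The side crop shows the shut finger against the tab at (240,310), with the poise moved along the rail and the red tip still at (139,105). The top crop shows the weight pan and mass unobstructed, so the pan's mean height can give the tilt. I'll build that readout and keep pushing.

```bash
cat > t.py <<'E'
from h import *
import sys
def panz(n,im,d,c=(.6190,-.1206)):
    h=cv2.cvtColor(im,cv2.COLOR_RGB2HSV); v,u=np.nonzero((h[...,1]<70)&(h[...,2]>90)); p=pts(n,np.c_[u,v],d)
    r=np.hypot(*(p[:,:2]-c).T); k=(r<.057)&(r>.031)&(p[:,2]>.09)&(p[:,2]<.142); 
    z=p[k,2]; z=z[abs(z-np.median(z))<.006]; return z.mean() if len(z)>30 else np.nan,len(z)
Z0=None
def tilt(tag=None):
    out=[]
    for n in('top','side'):
        if tag: im=cv2.cvtColor(cv2.imread(f'pics/{n}{tag}.png'),cv2.COLOR_BGR2RGB); d=np.load(f'{n}{tag}.npy')
        else: im,d=snapshot(n)
        out.append(panz(n,im,d)+(red(im) if n=='side' else ()))
    return out
def red(im):
    h=cv2.cvtColor(im,cv2.COLOR_RGB2HSV); r=((h[...,0]<6)|(h[...,0]>174))&(h[...,1]>150)&(h[...,2]>100); r[:170]=0;r[205:]=0;r[:,:250]=0;r[:,292:]=0
    v,u=np.nonzero(r)
    if len(u)<4: return (None,)
    m=v<=v.min()+4; return (u[m].mean(),v.min(),len(u))
if __name__=='__main__':
    if len(sys.argv)>1: 
        for t in sys.argv[1:]: print(t,tilt(t))
    else:
        o=get_obs(); print('tcp',np.round(o['tool_pos'],4),'F',np.round(o['force'],1),'t',o['clock']); a=tilt(); print(a)
        for zz,z0 in((a[0][0],ZT),(a[1][0],ZS)): print('tilt',-0.12+(z0-zz)/.1047)
E
python3 t.py 0 2 3 6
python3 - <<'E'
from t import *
print(tilt())
# predicted level pixel shift of the tip
K,dd,R,t=cam('side'); yw=np.radians(7); yb=np.array([-np.sin(yw),np.cos(yw),0]); c=np.array([.614,-.018,.2265])
for a in(-.12,-.06,0,.06): print(a,cv2.projectPoints((c-yb*.142*np.sin(a)-[0,0,.142*(1-np.cos(a))])[None],cv2.Rodrigues(R)[0],t,K,dd)[0].ravel())
E
```

```text
0 [(np.float64(0.12979391990416028), 1622), (np.float64(0.1300009710443703), 609, np.float64(269.1818181818182), np.int64(185), 30)]
2 [(nan, 0), (np.float64(0.12998747775545608), 610, np.float64(269.1818181818182), np.int64(185), 29)]
3 [(np.float64(0.12981525949548905), 795), (np.float64(0.12995783620016252), 602, np.float64(269.1818181818182), np.int64(185), 29)]
6 [(np.float64(0.1299328862363697), 630), (np.float64(0.12991270758257728), 503, np.float64(269.1818181818182), np.int64(185), 30)]
[(np.float64(0.12986867090805085), 1554), (nan, 1, np.float64(269.1818181818182), np.int64(185), 13)]
-0.12 [268.62235332 189.49516115]
-0.06 [271.51432486 187.77261641]
0 [274.39175856 186.29955111]
0.06 [277.24206172 185.07788314]
  return _methods._mean(a, axis=axis, dtype=dtype,
  ret = ret.dtype.type(ret / rcount)
```

```bash
sed -i 's/^Z0=None/ZT,ZS=.1298,.12995/' t.py
```

step_arm([
  [[0,0.02,0,0,0,0],[0,0.04,0,0,0,0],[0,0.06,0,0,0,0],[0,0.08,0,0,0,0],[0,0.1,0,0,0,0],[0,0.1,0,0,0,0]],
])

```text
clock: 22.95
tool_pos: [0.5012, 0.0144, 0.1002]
orientation: [180.0, 0.0, 6.6]
force: [0.8, 0.6, -0.3]
opening: 0.0006
gripper_force: 0.1
```

```bash
python3 t.py 2>/dev/null
```

```text
tcp [0.5012 0.0144 0.1002] F [ 0.8  0.6 -0.3] t 22.95
[(np.float64(0.12830982703860325), 1557), (nan, 1, np.float64(270.1818181818182), np.int64(184), 15)]
tilt -0.10576721144797753
tilt nan
```

step_arm([
  [[0,-0.05,0,0,0,0],[0,-0.1,0,0,0,0],[0,-0.15,0,0,0,0],[0,-0.15,0,0,0,0],[0,-0.15,0,0,0,0],[0,-0.15,0,0,0,0],[0,-0.15,0,0,0,0],[0,-0.15,0,0,0,0],[0,-0.15,0,0,0,0],[0,-0.15,0,0,0,0],[0,-0.15,0,0,0,0],[0,-0.15,0,0,0,0]],
])

```text
clock: 24.25
tool_pos: [0.4997, 0.0297, 0.1003]
orientation: [180.0, -0.0, 6.6]
force: [-0.5, -0.8, 0.2]
opening: 0.0003
gripper_force: 0.0
```

```bash
python3 t.py 2>/dev/null
```

```text
tcp [0.4997 0.0297 0.1003] F [-0.5 -0.8  0.2] t 24.25
[(np.float64(0.12511288333923196), 1537), (nan, 4, np.float64(271.55555555555554), np.int64(183), 13)]
tilt -0.07523288767174743
tilt nan
```

step_arm([
  [[0,0.04,0,0,0,0],[0,0.08,0,0,0,0],[0,0.11,0,0,0,0],[0,0.13,0,0,0,0],[0,0.145,0,0,0,0],[0,0.16,0,0,0,0],[0,0.175,0,0,0,0],[0,0.19,0,0,0,0],[0,0.205,0,0,0,0],[0,0.22,0,0,0,0],[0,0.22,0,0,0,0]],
])

```text
clock: 25.45
tool_pos: [0.5021, 0.0077, 0.1003]
orientation: [180.0, 0.0, 6.6]
force: [-0.0, 0.9, -0.5]
opening: 0.0005
gripper_force: 0.0
```

step_arm([
  [[0,-0.02,0,0,0,0],[0,-0.06,0,0,0,0],[0,-0.11,0,0,0,0],[0,-0.15,0,0,0,0],[0,-0.15,0,0,0,0],[0,-0.15,0,0,0,0],[0,-0.15,0,0,0,0],[0,-0.15,0,0,0,0],[0,-0.15,0,0,0,0],[0,-0.15,0,0,0,0],[0,-0.15,0,0,0,0],[0,-0.15,0,0,0,0],[0,-0.15,0,0,0,0]],
])

```text
clock: 26.75
tool_pos: [0.5005, 0.0228, 0.1003]
orientation: [-180.0, 0.0, 6.6]
force: [-0.1, 0.3, -0.6]
opening: 0.0005
gripper_force: 0.0
```

```bash
python3 t.py 2>/dev/null
```

```text
tcp [0.5005 0.0228 0.1003] F [-0.1  0.3 -0.6] t 26.75
[(np.float64(0.12281424963322543), 1533), (nan, 8, np.float64(272.44444444444446), np.int64(183), 13)]
tilt -0.05327841101456955
tilt nan
```

step_arm([
  [[0,0.04,0,0,0,0],[0,0.08,0,0,0,0],[0,0.11,0,0,0,0],[0,0.13,0,0,0,0],[0,0.145,0,0,0,0],[0,0.16,0,0,0,0],[0,0.175,0,0,0,0],[0,0.19,0,0,0,0],[0,0.2,0,0,0,0],[0,0.21,0,0,0,0],[0,0.21,0,0,0,0]],
])

```text
clock: 27.95
tool_pos: [0.5028, 0.0018, 0.1003]
orientation: [180.0, 0.0, 6.6]
force: [-0.6, 1.0, 1.3]
opening: -0.0001
gripper_force: 0.3
```

step_arm([
  [[0,-0.02,0,0,0,0],[0,-0.06,0,0,0,0],[0,-0.11,0,0,0,0],[0,-0.15,0,0,0,0],[0,-0.15,0,0,0,0],[0,-0.15,0,0,0,0],[0,-0.15,0,0,0,0],[0,-0.15,0,0,0,0],[0,-0.15,0,0,0,0],[0,-0.15,0,0,0,0],[0,-0.15,0,0,0,0],[0,-0.15,0,0,0,0],[0,-0.15,0,0,0,0]],
])

```text
clock: 29.25
tool_pos: [0.5012, 0.0168, 0.1004]
orientation: [180.0, -0.0, 6.6]
force: [0.6, -0.5, -0.3]
opening: 0.0001
gripper_force: 0.0
```

```bash
python3 t.py 2>/dev/null
```

```text
tcp [0.5012 0.0168 0.1004] F [ 0.6 -0.5 -0.3] t 29.25
[(np.float64(0.11982658685820317), 1523), (nan, 12, np.float64(273.75), np.int64(183), 14)]
tilt -0.02474294993508286
tilt nan
```

step_arm([
  [[0,0.04,0,0,0,0],[0,0.08,0,0,0,0],[0,0.11,0,0,0,0],[0,0.13,0,0,0,0],[0,0.145,0,0,0,0],[0,0.16,0,0,0,0],[0,0.175,0,0,0,0],[0,0.185,0,0,0,0],[0,0.195,0,0,0,0],[0,0.2,0,0,0,0],[0,0.2,0,0,0,0]],
])

```text
clock: 30.45
tool_pos: [0.5035, -0.0031, 0.1003]
orientation: [180.0, -0.0, 6.6]
force: [0.3, 0.2, -0.2]
opening: 0.0007
gripper_force: 0.5
```

step_arm([
  [[0,-0.02,0,0,0,0],[0,-0.06,0,0,0,0],[0,-0.11,0,0,0,0],[0,-0.15,0,0,0,0],[0,-0.2,0,0,0,0],[0,-0.2,0,0,0,0],[0,-0.2,0,0,0,0],[0,-0.2,0,0,0,0],[0,-0.2,0,0,0,0],[0,-0.2,0,0,0,0],[0,-0.2,0,0,0,0],[0,-0.2,0,0,0,0],[0,-0.2,0,0,0,0],[0,-0.2,0,0,0,0],[0,-0.2,0,0,0,0]],
])

```text
clock: 31.95
tool_pos: [0.5011, 0.0168, 0.1003]
orientation: [180.0, 0.0, 6.6]
force: [0.4, 0.2, -0.3]
opening: 0.0009
gripper_force: 0.0
```

```bash
python3 t.py 2>/dev/null
```

```text
tcp [0.5011 0.0168 0.1003] F [ 0.4  0.2 -0.3] t 31.95
[(np.float64(0.1163490886206149), 1516), (nan, 17, np.float64(275.55555555555554), np.int64(181), 14)]
tilt 0.008470977835578819
tilt nan
```

The tilt reads about +0.008 from the pan height and about +0.012 from the pointer, both inside ±0.02. I'll retreat up and verify with a clear view.

step_arm([
  [[-0.05,-0.1,0,0,0,0],[-0.1,-0.2,-0.1,0,0,0],[-0.15,-0.2,-0.35,0,0,0],[-0.2,-0.2,-0.65,0,0,0],[-0.2,-0.2,-1,0,0,0]],
])

```text
clock: 32.55
tool_pos: [0.4774, 0.0348, 0.2016]
orientation: [180.0, 0.1, 6.6]
force: [1.6, 0.9, 0.2]
opening: 0.0005
gripper_force: 0.0
```

step_arm([
  [[0,0.3,-0.2,0,0,0],[0,0.6,-0.5,0,0,0],[0,0.9,-0.8,0,0,0],[0,1,-0.8,0,0,0]],
])

```text
clock: 32.95
tool_pos: [0.4922, -0.0661, 0.2855]
orientation: [180.0, -0.4, 6.6]
force: [-0.4, 0.4, -0.3]
opening: 0.0
gripper_force: 0.0
```

step_arm([
  [[0,0.3,0,0,0,0],[0,0.6,0,0,0,0],[0,0.9,0,0,0,0],[0,1,0,0,0,0]],
])

```text
clock: 33.35
tool_pos: [0.5017, -0.1654, 0.2804]
orientation: [180.0, 0.0, 6.5]
force: [0.3, -0.2, -0.5]
opening: 0.0006
gripper_force: 0.0
```

```bash
python3 t.py 2>/dev/null; python3 t.py 2>/dev/null
python3 - <<'E'
from h import *
s,d=snapshot('side'); cv2.imwrite('pics/crop9.png',cv2.resize(s[165:325,200:360,::-1],None,fx=3.7,fy=3.7,interpolation=2))
E
```

```text
tcp [ 0.5017 -0.1654  0.2804] F [ 0.3 -0.2 -0.5] t 33.35
[(nan, 0), (np.float64(0.1161031521823129), 500, np.float64(275.55555555555554), np.int64(181), 29)]
tilt nan
tilt 0.01225260570856837
tcp [ 0.5016 -0.1646  0.2802] F [-0.2 -0.1  0.9] t 33.45
[(nan, 0), (np.float64(0.11611767506268751), 504, np.float64(275.55555555555554), np.int64(181), 30)]
tilt nan
tilt 0.012113896249403039
```

View pics/crop9.png

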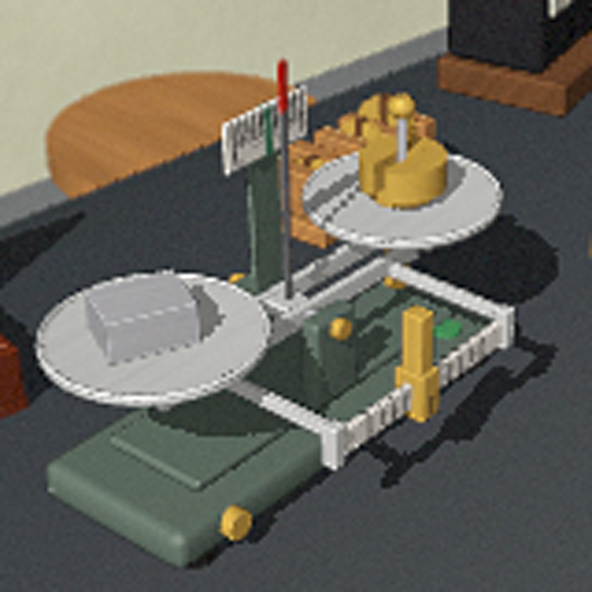

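The clear view shows the mass on its foot, the block on its pan, and the pointer (283,62)–(290,300) nearly upright. One cross-check with the load pan.

Run:
```python
from t import *
def lp(im,d):
    h=cv2.cvtColor(im,cv2.COLOR_RGB2HSV); v,u=np.nonzero((h[...,1]<70)&(h[...,2]>90)); p=pts('side',np.c_[u,v],d)
    r=np.hypot(*(p[:,:2]-[.5935,.0878]).T); k=(r<.056)&(r>.036)&(p[:,2]>.085)&(p[:,2]<.14); z=p[k,2]; m=np.median(z); z=z[abs(z-m)<.004]; return z.mean(),len(z)
a=lp(cv2.cvtColor(cv2.imread('pics/side0.png'),cv2.COLOR_BGR2RGB),np.load('side0.npy'))
im,d=snapshot('side'); b=lp(im,d); print(a,b,'tilt load',-.12+(b[0]-a[0])/.1047); print(panz('side',im,d))
```

```text
(np.float64(0.10438143620064563), 628) (np.float64(0.11824810868965069), 625) tilt load 0.012441953094604163
(np.float64(0.11609002295057391), 499)
```

```bash
python3 -c "
from plant import *
print(close_job())"
```

```text
the job is handed in; nothing more can be done
None
```

The job is handed in; the judge's result was not shown. The large brass mass lies flat on the carrier foot, and the beam floats still and untouched at about +0.01 rad, inside the ±0.02 limit.

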